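Line up the cartons and hold the store case open

TASK

Slide the three small brown cartons across the trolley top into an even row in front of the grey case: one on each yellow patch, in any order, centred and square with its long side running towards the case. Their bottoms are only tucked shut, so do not lift or tip them. When the row is done, raise the case's sprung green lid and hold it half open, at 45 degrees, so that a colleague can put the cartons away; finish while still holding the lid there (it snaps shut if let go), and leave everything else where it is.

Things in the scene. Friction and masses are not known exactly. Their poses are not given: they have to be found in the camera images.
- case: Grey steel storage case, open on top under its lid, 140 (x) x 260 (y) x 75 mm high, three compartments, fixed to the trolley, its position and yaw differ from run to run. Origin: centre of its underside. Its -x face is the front, towards the robot; y runs along its length to the robot's left. A flat black printed apron (no step) lies in front of it with three yellow patches.
- cover: The green lid of the case with its steel bar handle, one rigid part of 0.35 kg. Origin: at the middle of the hinge line, which runs along the case's y at the rear (+x) upper edge, 74 mm behind the case's centre and 75 mm up. When shut the sheet reaches from the hinge 148 mm forward (its -x), 268 mm along y, its top face 5 mm above the hinge line. Its axes are the case's axes when shut.
- lid (a joint): Opening angle of the lid in rad: 0 shut, 0.785 = 45 degrees, stop at 1.6; growing as the front edge rises and swings back over the hinge. Gravity and a spring close it from every angle; holding it at 45 degrees takes about 4.5 N at the bar.
- bar_mid (a point): Middle of the bar handle: a straight round steel bar 10 mm thick, along the lid's y, 110 mm between two round posts (10 mm thick) at its ends, 40 mm (axis) above the lid's top face. It lies 128 mm in front of the hinge line and 45 mm above it while the lid is shut (120 mm above the trolley top). The bar moves with the lid.
- case_hinge (a point): Middle of the hinge line of the lid, fixed to the case, 75 mm above the trolley top; its y axis runs along the hinge.
- carton_1: One of three like small brown cartons with a white and green label, 46 (x) x 70 (y) x 34 mm high, 0.08 to 0.17 kg, standing loose nearer the robot than the yellow patches, roughly pointing at the case but up to 20 degrees askew. Origin: centre of its underside; its y axis is its long side.
- carton_2: The second carton, like carton_1.
- carton_3: The third carton, like carton_1.
- patch_left (a point): Centre of the left (case +y) yellow patch, a rectangle 84 mm (towards the case) x 60 mm, flat on the trolley top (no thickness to feel), 155 mm in front of the case's centre, so 85 mm in front of its front face; the patches lie 105 mm apart along the case's y.
- patch_mid (a point): Centre of the middle yellow patch, in front of the middle of the case.
- patch_right (a point): Centre of the right (case -y) yellow patch.
- crimper_tool: Bystander: pneumatic crimping tool, black and yellow-green, 203 x 85 x 51 mm, lying at the front right. Leave it.
- red_tub: Bystander: round white tub with a red cap, 50 mm diameter, 52 mm high, at the front, right of the cartons. Leave it.
- cutter: Bystander: side cutters with yellow-green grips, 154 x 61 x 16 mm, at the front right corner. Leave it.
- brass_fitting: Bystander: brass air coupling, 21 x 61 x 22 mm, lying on the right. Leave it.
- connector: Bystander: black cable connector, 32 x 64 x 28 mm, lying between the case and the crimping machine on its right. Leave it.

How it is judged:
By the outcome, as a careful person would: the job done as asked, in the order asked, and still so for the second after the job is handed in, while the arm keeps its last pose, push and grip.
It also fails if it takes over 64 s, if anything falls off the work surface, if the arm or the gripper's body presses on something with over 40 N, if the wrist force passes 120 N, or if a joint passes its speed limit or range.

ROBOT

A 6-joint arm with a two-finger parallel gripper is mounted at the origin on a cart in front of the work surface, level with it; the furniture and walls round the work are solid. World frame = base frame: x ahead of the robot, y to its left, z up, the work surface at z = 0. Lengths are in mm, angles in degrees, forces in N, time in s.
With the tool pointing down it reaches from about 300 to 875 mm from the base axis. Payload 6.4 kg.
Tool frame: the origin (TCP) lies at the centre of the arm's flange, where the gripper is bolted on; the fingertips stand r.tip_reach ahead of it and the grasp point (between the pads) lies 155 mm ahead of it (r.tip_reach is the distance from the TCP to the fingertips, in mm); z points along the fingers, y is the line along which they close (so a half turn about z gives the same grasp; the last joint's range is limited). The gripper opens to 85 mm and grips with 20 to 120 N. Pads are 22 mm wide; open, the fingers measure 114 mm over their backs; the gripper's body (76 mm by 85 mm) begins 54 mm behind the grasp point. The pads swing forward as they close: fully open they stand 13 mm farther back than shut.
Start: joints at [65.185, 10.359, 92.074, -0, 77.567, -11.82], TCP at [129.282, 560.293, 404.688] pointing down, gripper open.
Joint ranges: [-171.53, 171.53], [-51.25, 118.39], [17.06, 147.69], [-65.23, 245.23], [0, 150.52], [-178.68, 178.68]. Speed limits (degrees/s): [147.25, 147.25, 172.46, 180, 180, 180].

INTERFACE

Orientations are given as a 3x3 rotation matrix whose columns are the frame's x, y, z axes.
In Python, from workcell import readout, imaging, r gives the robot as it stands.
- The arm moves only by the tool arm_command, never from a script. Its argument "series" is a list of rows, each an object with "translation": the shift along the tool's x, y, z in units of 25 mm (1.0 is 25 mm), a list of three; "twist": the turn about the tool's z in units of 5 degrees (1.0 is 5 degrees). A call has 1 to 20 rows; each row is the pose to reach, as a shift and turn from the pose commanded when the call began, along the tool's axes at that moment; what a row does not reach only later rows make up. A row lasts 1/12 s, in which the tool goes at most 41.7 mm and 7.16 degrees, less where a joint would pass 70% of its speed; a pose out of reach is approached as far as the arm can. A call with a gripper value outside its range is refused whole. "gripper" is the opening, from 0 (shut) to 1 (fully open), set as the call begins (left out, the last holds). The fingers move at their own pace and stop on an object; "force" is the grip in N (left out, the last holds). Time passes only in rows, so rows that repeat a pose let the fingers close. It gives the time, the measured TCP pose, the force, the opening and the grip force at its end, in the units of the state.
- readout.observe(): the state, without advancing time (a new reading comes with each control period).
- imaging.read_camera(name): name is "scene" or "top" or "wrist"; returns (picture, depth): 420x560x3 uint8, red, green, blue; 420x560 float32, mm along the optical axis (not along the pixel's ray), 0 where there is no reading.
- imaging.camera_model(name): a dict with "mtx" (3x3 intrinsics, pixels), "k1" (the pictures are not rectified: a ray, as slopes to the right and down, at radius r is drawn at 1 + k1 r^2 times it, then the intrinsics apply), "cam_to_world" (4x4, takes a point from camera to world coordinates). Camera axes: x right, y up, looking along -z (the intrinsics and any distortion apply to the point x, -y, -z); pixel columns grow to the right and rows downward; lengths in mm; the calibration is good to about 2 mm. A picture is of the moment at which its call begins: read the wrist's pose just before it. camera_model takes no time and is no camera call; for the wrist camera it gives the pose at the moment of the call.
- r.sign_off(): hands the job in; it is judged then, once.
The state is a dict: "clock": time; "joints": joint angles; "joint_vel": joint speeds; "tau": joint torques, N m; "eef_pos": TCP position; "tool_rot": TCP orientation; "wrist_force": force on the tool from outside, world axes, zero at the start; "wrist_torque": the same for the moment, N m; "width": finger opening in mm; "grasp_force": force on a finger pad.
Only numpy, scipy, OpenCV 4.12 (cv2) and the standard library are available. Lean on these libraries where they do the work, as an engineer would, in place of code of your own. Each camera call takes 0.05 s, during which the arm holds its last target. There are 200 camera calls.

## Working session

There is one attempt and no reset: what is moved stays moved. The work goes in short steps, Python scripts to look and compute and a tool call to move; the robot and the scene stay as the last step left them, time stands still between calls to the robot, and variables do not carry over. Pictures are saved under pics/ and viewed, at most 10 in all, crops included, and the job is handed in when it is done.

Besides the shell and the picture viewer there is one more tool, called after "Emit:" as name(argument=value, ...), one argument or row to a line, values as JSON. arm_command: Moves the arm, as the interface text tells. Its arguments: {"type":"object","properties":{"series":{"type":"array"},"gripper":{"type":"number"},"force":{"type":"number"}},"required":["series"]}

```bash
ls; mkdir -p pics; python3 - <<'E'
from workcell import readout, imaging, r
import cv2, numpy as np
s=readout.observe(); print(s, r.tip_reach)
for n in ("top","scene"):
    p,d=imaging.read_camera(n); cv2.imwrite(f"pics/{n}0.png",p[:,:,::-1]); np.save(f"pics/{n}0.npy",d)
    m=imaging.camera_model(n); print(n,np.round(m["mtx"],1).tolist(),m["k1"],np.round(m["cam_to_world"],3).tolist())
E
```

```text
pics
{'clock': 0.0, 'joints': array([ 6.51857593e+01,  1.04004608e+01,  9.21325875e+01, -6.42069710e-04,
        7.75683629e+01, -1.18200294e+01]), 'joint_vel': array([ 0.03464164, -0.08914557, -0.00707659,  0.04374069,  0.0563839 ,
       -0.01204767]), 'tau': array([-1.96120207e-03, -4.44882917e+01, -3.51321530e+01, -6.23175238e-04,
        9.26998066e-03,  3.84203091e-06]), 'eef_pos': array([129.16121876, 560.03591933, 403.79009724]), 'tool_rot': array([[-9.74393202e-01,  2.24849616e-01, -7.32878943e-04],
       [ 2.24850535e-01,  9.74391934e-01, -1.61113651e-03],
       [ 3.51847905e-04, -1.73466869e-03, -9.99998434e-01]]), 'wrist_force': array([-0.17208787,  0.36934023, -0.60346489]), 'wrist_torque': array([-0.02067608, -0.01556573,  0.01967842]), 'grasp_force': 0.0, 'width': 85.89652852231022} 173.4
top [[492.2, 0.0, 278.6], [0.0, 492.2, 212.6], [0.0, 0.0, 1.0]] 0.013648386996477756 [[0.002, 0.997, -0.077, 425.25], [-1.0, 0.003, 0.012, -28.109], [0.012, 0.077, 0.997, 1863.787], [0.0, 0.0, 0.0, 1.0]]
scene [[394.1, 0.0, 283.1], [0.0, 394.1, 209.5], [0.0, 0.0, 1.0]] 0.011212876229652254 [[0.718, 0.412, -0.56, -121.266], [-0.695, 0.397, -0.599, -785.084], [-0.024, 0.82, 0.572, 795.117], [0.0, 0.0, 0.0, 1.0]]
```

```bash
python3 - <<'E'
import cv2
a=cv2.imread("pics/top0.png"); c=a[40:300,180:400]; cv2.imwrite("pics/top0c.png",cv2.resize(c,None,fx=2.3,fy=2.3,interpolation=cv2.INTER_CUBIC))
E
```

```text
(no output)
```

View pics/top0c.png

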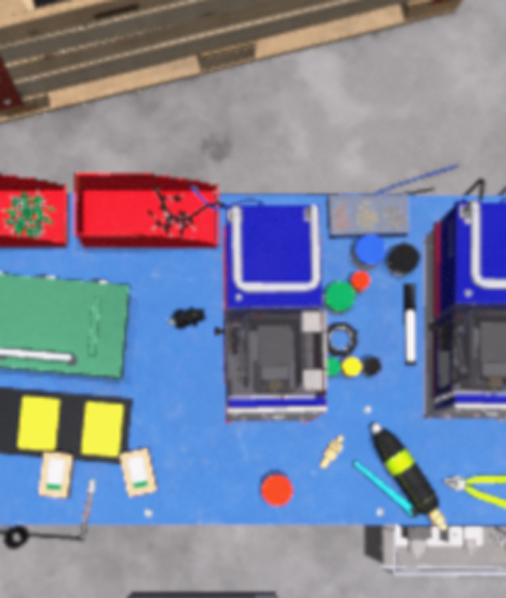

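View pics/scene0.png

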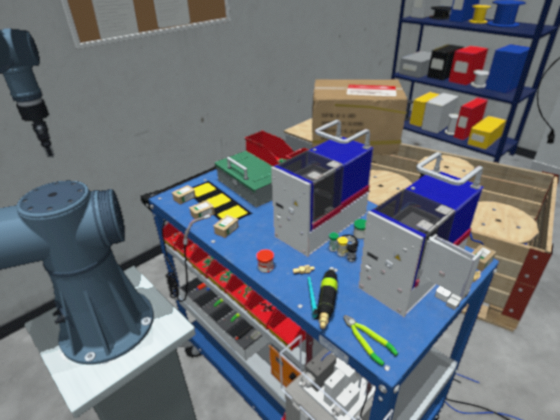

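```bash
cat >h.py <<'E'
from workcell import readout, imaging, r
import cv2, numpy as np
def ray(m,uv):
    K=np.array(m["mtx"]); k=m["k1"]
    p=cv2.undistortPoints(np.array(uv,float).reshape(-1,1,2),K,np.array([k,0,0,0,0.])).reshape(-1,2)
    T=np.array(m["cam_to_world"]); d=np.c_[p[:,0],-p[:,1],-np.ones(len(p))]@T[:3,:3].T
    return T[:3,3],d
def onz(m,uv,z):
    o,d=ray(m,uv); z=np.broadcast_to(z,len(d)); return o+d*((z-o[2])/d[:,2])[:,None]
def ondepth(m,uv,dep):
    o,d=ray(m,uv); return o+d*np.asarray(dep)[:,None]
E
python3 - <<'E'
from h import *
a=cv2.imread("pics/top0.png"); c=a[110:280,70:270]; cv2.imwrite("pics/top0d.png",cv2.resize(c,None,fx=3.5,fy=3.5,interpolation=cv2.INTER_CUBIC))
p,d=imaging.read_camera("wrist"); cv2.imwrite("pics/w0.png",p[:,:,::-1]); np.save("pics/w0.npy",d)
m=imaging.camera_model("wrist"); print(np.round(m["mtx"],1).tolist(),m["k1"],np.round(m["cam_to_world"],3).tolist())
E
```

```text
[[295.3, 0.0, 274.7], [0.0, 295.3, 210.5], [0.0, 0.0, 1.0]] -0.03038322342808268 [[0.224, -0.929, -0.295, 53.474], [0.974, 0.214, 0.069, 577.891], [-0.001, -0.303, 0.953, 373.935], [0.0, 0.0, 0.0, 1.0]]
```

View pics/w0.png

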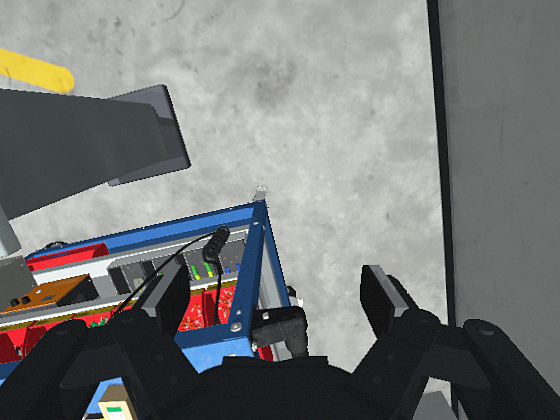

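View pics/top0d.png

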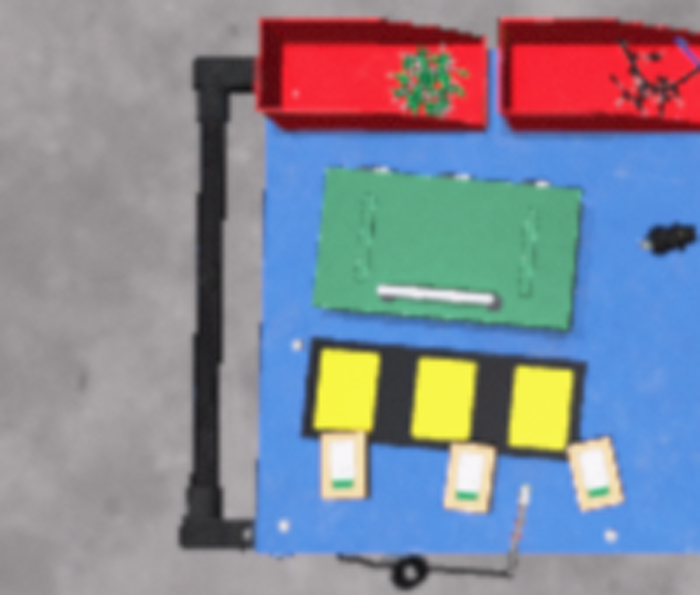

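```bash
cat >>h.py <<'E'
def rect(P):
    P=np.array(P)[:,:2]; (c,s,a)=cv2.minAreaRect(P.astype(np.float32)); return np.round(c,1),np.round(s,1),round(a,1)
E
python3 - <<'E'
from h import *
m=imaging.camera_model("top")
D=dict(PL=([(317,348),(380,352),(375,434),(313,430)],0),PM=([(418,357),(475,361),(470,441),(411,437)],0),PR=([(514,366),(574,369),(569,451),(508,447)],0),
lid=([(328,167),(582,187),(570,329),(314,305)],80),A=([(322,432),(366,434),(367,498),(321,498)],34),B=([(452,443),(495,447),(488,512),(444,508)],34),C=([(568,447),(610,438),(624,500),(583,511)],34))
for k,(uv,z) in D.items():
    uv=np.array(uv)/3.5+[70,110]-.35
    print(k,*rect(onz(m,uv,z)))
E
```

```text
PL [535.1 365.7] [68.1 90. ] 87.5
PM [526.7 260.2] [63.7 86.8] 86.2
PR [516.8 155.2] [65.9 88.9] 87.0
lid [679.9 245.3] [266.4 149.5] 85.7
A [454.7 358.6] [69.8 48.3] 0.3
B [441.8 226.6] [46.6 69.1] 84.6
C [445.7  92.6] [69.5 45.4] 13.7
```

Emit:
arm_command(
  series=[
    {"translation": [-3, -2, 0], "twist": -0.4},
    {"translation": [-14.7, -10.15, 0], "twist": -1.6},
    {"translation": [-14.7, -10.15, 0], "twist": -1.6},
    {"translation": [-14.7, -10.15, 0], "twist": -1.6},
    {"translation": [-14.7, -10.15, 0], "twist": -1.6},
    {"translation": [-14.7, -10.15, 0], "twist": -1.6},
    {"translation": [-14.7, -10.15, 0], "twist": -1.6},
    {"translation": [-14.7, -10.15, 0], "twist": -1.6},
    {"translation": [-14.7, -10.15, 0], "twist": -1.6},
    {"translation": [-14.7, -10.15, 0], "twist": -1.6},
    {"translation": [-14.7, -10.15, 0], "twist": -1.6},
    {"translation": [-14.7, -10.15, 0], "twist": -1.6},
    {"translation": [-14.7, -10.15, 0], "twist": -1.6},
    {"translation": [-14.7, -10.15, 0], "twist": -1.6},
    {"translation": [-14.7, -10.15, 0], "twist": -1.6},
  ],
  gripper=1,
)

```text
clock: 1.4
eef_pos: [429.5, 231.2, 404.5]
tool_rot: [[-0.996, 0.086, -0.001], [0.086, 0.996, 0.0], [0.001, 0.0, -1.0]]
wrist_force: [0.5, 0.4, -0.9]
width: 85.4
grasp_force: 0.0
```

```bash
python3 - <<'E'
from h import *
s=readout.observe(); print(s["clock"],s["eef_pos"],s["tool_rot"][:,1],s["joint_vel"])
m=imaging.camera_model("wrist"); p,d=imaging.read_camera("wrist"); cv2.imwrite("pics/w1.png",p[:,:,::-1]); np.save("pics/w1.npy",d)
np.savez("pics/w1m.npz",mtx=m["mtx"],k1=m["k1"],cam_to_world=m["cam_to_world"])
cv2.imwrite("pics/w1b.png",cv2.resize(p[:,:,::-1],None,fx=1.42,fy=1.42,interpolation=cv2.INTER_CUBIC))
E
```

```text
1.4 [429.51281309 231.20764547 404.45345448] [8.57894249e-02 9.96313285e-01 1.08461461e-04] [ 0.66025554 -0.09898801 -0.0125359  -0.09438771 -0.01032757 -0.05228924]
```

View pics/w1b.png

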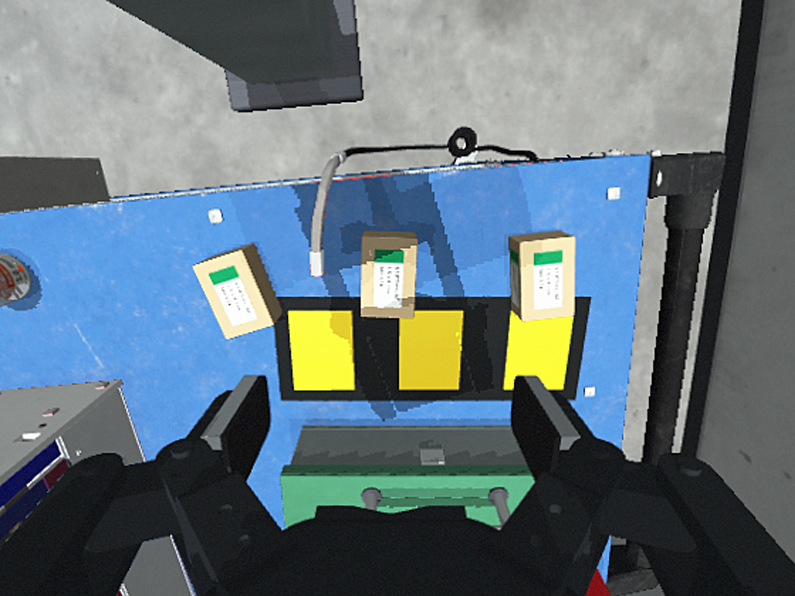

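```bash
cat >>h.py <<'E'
def cloud(m,d):
    v,u=np.indices(d.shape); uv=np.c_[u.ravel(),v.ravel()]; return ondepth(m,uv,d.ravel()).reshape(*d.shape,3)
def cartons(m,d,z0=29,z1=39,xmax=575):
    X=cloud(m,d); k=((X[...,2]>z0)&(X[...,2]<z1)&(X[...,0]<xmax)&(X[...,0]>390)&(X[...,1]>30)&(d>0)).astype(np.uint8)
    n,L,S,_=cv2.connectedComponentsWithStats(k,connectivity=4)
    for i in range(1,n):
        if S[i,4]>250: print("carton",S[i,:5],*rect(X[L==i]),"z",round(float(np.median(X[L==i][:,2])),1))
    return X
def patches(m,p,X):
    h=cv2.cvtColor(p,cv2.COLOR_RGB2HSV); k=((abs(h[...,0].astype(int)-29)<5)&(h[...,1]>150)&(h[...,2]>80)&(abs(X[...,2])<12)).astype(np.uint8)
    n,L,S,_=cv2.connectedComponentsWithStats(k)
    for i in range(1,n):
        if S[i,4]>400: print("patch",S[i,:5],*rect(onz(m,np.argwhere(L==i)[:,::-1],0)),"z",round(float(np.median(X[L==i][:,2])),1))
E
python3 - <<'E'
from h import *
f=np.load("pics/w1m.npz"); m={k:f[k] for k in f}; m["k1"]=float(m["k1"]); d=np.load("pics/w1.npy"); p=cv2.imread("pics/w1.png")[:,:,::-1].copy()
X=cartons(m,d); patches(m,p,X)
uv=np.array([(287,310),(352,310),(355,390),(292,390),(400,310),(463,310),(459,390),(399,390)])/1.42
P=onz(m,uv,0); print(rect(P[:4]),rect(P[4:]))
for q in [(317,270),(318,255),(320,200),(330,165)]:
    v=(np.array(q)/1.42).astype(int); print(q,X[v[1],v[0]].round(1))
# bar
for q in [(372,500),(430,494),(498,497)]:
    v=(np.array(q)/1.42).astype(int); print(q,X[v[1],v[0]].round(1))
E
```

```text
carton [218 156  11  39 340] [411.7 171.4] [11.9 44.9] 83.5 z 35.7
carton [ 364  165   41   61 2220] [453.6 361.9] [70.4 46.1] 2.0 z 34.7
carton [ 254  166   40   58 2215] [441.2 228.7] [45.8 70.5] 83.9 z 34.8
carton [ 135  175   59   64 2160] [445.   96.3] [70.5 47.2] 13.0 z 34.8
patch [ 203  218   47   57 2477] [517.5 157. ] [61.8 84.9] 85.0 z 1.7
patch [ 281  218   46   57 2437] [526.5 262.2] [60.7 84.8] 85.0 z 1.7
patch [ 354  218   50   57 2003] [535.7 367.2] [61.7 84.9] 84.8 z 1.7
(array([518.2, 156.5]), array([63.7, 85.5]), 85.2) (array([527.2, 262.7]), array([60.5, 85.4]), 85.0)
(317, 270) [428.8 170.4  35. ]
(318, 255) [415.4 172.5  36.8]
(320, 200) [371.9 180.2  33.4]
(330, 165) [352.1 238.2 374.4]
(372, 500) [617.2 199.1  91.2]
(430, 494) [352.1 238.2 374.4]
(498, 497) [625.8 305.9  89. ]
```

Emit:
arm_command(
  series=[
    {"translation": [-1.08, -5.32, 6], "twist": -3.58},
    {"translation": [-1.08, -5.32, 6], "twist": -3.58},
    {"translation": [-1.08, -5.32, 6], "twist": -3.58},
    {"translation": [-1.08, -5.32, 6], "twist": -3.58},
    {"translation": [-1.08, -5.32, 6], "twist": -3.58},
    {"translation": [-1.08, -5.32, 6], "twist": -3.58},
    {"translation": [-1.08, -5.32, 7], "twist": -3.58},
    {"translation": [-1.08, -5.32, 7.9], "twist": -3.58},
    {"translation": [-1.08, -5.32, 8.6], "twist": -3.58},
    {"translation": [-1.08, -5.32, 9.1], "twist": -3.58},
    {"translation": [-1.08, -5.32, 9.1], "twist": -3.58},
    {"translation": [-1.08, -5.32, 9.1], "twist": -3.58},
  ],
  gripper=0.75,
)

```text
clock: 2.45
eef_pos: [445.4, 96.6, 177.3]
tool_rot: [[-0.974, -0.225, -0.001], [-0.225, 0.974, 0.0], [0.001, 0.0, -1.0]]
wrist_force: [0.1, -0.1, 0.3]
width: 63.9
grasp_force: 0.0
```

Emit:
arm_command(
  series=[
    {"translation": [0, 0, 0], "twist": 0},
    {"translation": [0, 0, 0], "twist": 0},
    {"translation": [0, 0, 0], "twist": 0},
    {"translation": [0, 0, 0], "twist": 0},
    {"translation": [0, 0, 0], "twist": 0},
    {"translation": [0, 0, 0], "twist": 0},
  ],
  gripper=0.45,
  force=20,
)

```text
clock: 2.95
eef_pos: [446.4, 95.8, 178.5]
tool_rot: [[-0.975, -0.223, 0.003], [-0.223, 0.975, 0.0], [-0.003, -0.0, -1.0]]
wrist_force: [-0.2, 3.1, 6.9]
width: 45.5
grasp_force: 21.7
```

Emit:
arm_command(
  series=[
    {"translation": [-0.3, 0.05, -0.04], "twist": 0},
    {"translation": [-0.8, 0.2, -0.04], "twist": 0.3},
    {"translation": [-1.3, 0.3, -0.04], "twist": 0.7},
    {"translation": [-1.74, 0.42, -0.04], "twist": 1.1},
    {"translation": [-2.2, 0.75, -0.04], "twist": 1.6},
    {"translation": [-2.6, 1.1, -0.04], "twist": 2.2},
    {"translation": [-2.95, 1.4, -0.04], "twist": 2.8},
    {"translation": [-3.2, 1.6, -0.04], "twist": 3.3},
    {"translation": [-3.36, 1.71, -0.04], "twist": 3.6},
    {"translation": [-3.36, 1.71, -0.04], "twist": 3.6},
    {"translation": [-3.36, 1.71, -0.04], "twist": 3.6},
    {"translation": [-3.36, 1.71, -0.04], "twist": 3.6},
    {"translation": [-3.36, 1.71, -0.04], "twist": 3.6},
  ],
)

```text
clock: 4.03
eef_pos: [518.0, 155.8, 178.6]
tool_rot: [[-0.996, 0.089, 0.001], [0.089, 0.996, 0.0], [-0.001, 0.0, -1.0]]
wrist_force: [0.2, 1.4, 1.1]
width: 45.6
grasp_force: 20.9
```

```bash
python3 - <<'E'
from h import *
s=readout.observe(); print(s["clock"],s["eef_pos"],s["tool_rot"][:,1],s["wrist_force"])
m=imaging.camera_model("wrist"); p,d=imaging.read_camera("wrist"); cv2.imwrite("pics/w2.png",p[:,:,::-1])
X=cartons(m,d); patches(m,p,X)
E
```

```text
4.0333 [518.03151303 155.77928264 178.56080127] [8.85863049e-02 9.96068484e-01 2.02467758e-04] [0.17444165 1.44119454 1.13232363]
carton [ 274    0   35   98 2895] [418.2 170.9] [11.8 32.4] 83.4 z 35.7
carton [  375     0   160   196 24632] [441.2 228.6] [47.9 70.7] 82.6 z 34.8
carton [  191   217   169   140 15028] [516.2 156.4] [73.2 70.4] 85.1 z 34.8
patch [  405   187   131   137 13132] [526.9 263. ] [61.3 85.2] 85.2 z 1.7
patch [ 218  188  118   66 1950] [494.1 159.1] [60.8 36.9] 84.9 z 1.7
```

View pics/w2.png

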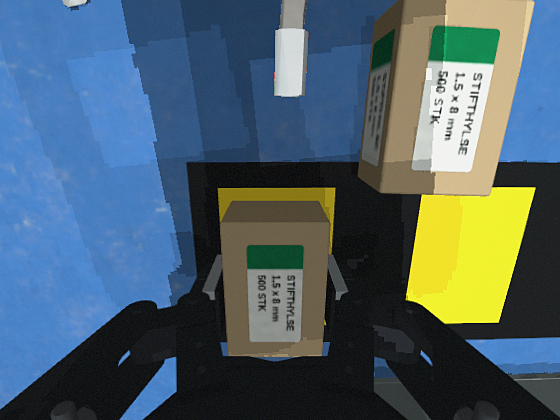

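Emit:
arm_command(
  series=[
    {"translation": [-0.06, 0.05, 0], "twist": 0},
    {"translation": [-0.06, 0.05, 0], "twist": 0},
    {"translation": [-0.06, 0.05, 0], "twist": 0},
    {"translation": [-0.06, 0.05, 0], "twist": 0},
  ],
)

```text
clock: 4.42
eef_pos: [519.4, 156.8, 178.5]
tool_rot: [[-0.996, 0.089, -0.0], [0.089, 0.996, -0.0], [0.0, -0.0, -1.0]]
wrist_force: [-2.0, -1.2, 5.7]
width: 46.0
grasp_force: 21.5
```

Emit:
arm_command(
  series=[
    {"translation": [0, 0, 0], "twist": 0},
    {"translation": [0, 0, 0], "twist": 0},
    {"translation": [0, 0, 0], "twist": 0},
    {"translation": [0, 0, 0], "twist": 0},
    {"translation": [0, 0, 0], "twist": 0},
    {"translation": [0, 0, -0.5], "twist": 0},
    {"translation": [0, 0, -1.5], "twist": 0},
    {"translation": [0, 0, -3], "twist": 0},
    {"translation": [0, 0, -4], "twist": 0},
    {"translation": [0, 0, -4], "twist": 0},
  ],
  gripper=0.75,
)

```text
clock: 5.25
eef_pos: [522.0, 157.5, 285.1]
tool_rot: [[-0.996, 0.088, 0.011], [0.088, 0.996, 0.001], [-0.011, 0.002, -1.0]]
wrist_force: [1.2, -0.6, 1.8]
width: 64.1
grasp_force: 0.0
```

```bash
python3 - <<'E'
from h import *
s=readout.observe(); print(s["clock"],s["eef_pos"],s["tool_rot"][:,1],s["wrist_force"])
m=imaging.camera_model("wrist"); p,d=imaging.read_camera("wrist"); cv2.imwrite("pics/w3.png",p[:,:,::-1])
X=cartons(m,d); patches(m,p,X)
E
```

```text
5.25 [521.9954051  157.46685479 285.125895  ] [0.08843399 0.99608041 0.00180212] [ 1.23576249 -0.57394252  1.79336443]
carton [ 271   23   20   75 1101] [412.  171.6] [12.  45.1] 82.9 z 35.8
carton [ 327   44   77  107 6892] [441.1 228.6] [46.6 70.4] 83.0 z 34.8
carton [ 506   51   54  105 4782] [454.3 356.4] [71.9 38.6] 3.9 z 34.7
carton [ 243  166   61   86 5012] [517.6 157.1] [46.1 70.4] 84.9 z 34.8
patch [ 237  151   72   92 1390] [517.4 157.2] [61.1 84.8] 85.2 z 1.7
patch [ 354  151   78   91 6066] [526.2 262.4] [61.1 84.2] 85.1 z 1.7
patch [ 463  151   86   91 5641] [535.5 367.7] [61.5 85.2] 85.1 z 1.7
```

Emit:
arm_command(
  series=[
    {"translation": [2.96, 2.55, 0], "twist": 0.33},
    {"translation": [2.96, 2.55, 0], "twist": 0.33},
    {"translation": [2.96, 2.55, 0], "twist": 0.33},
    {"translation": [2.96, 2.55, 1], "twist": 0.33},
    {"translation": [2.96, 2.55, 2], "twist": 0.33},
    {"translation": [2.96, 2.55, 3], "twist": 0.33},
    {"translation": [2.96, 2.55, 3.6], "twist": 0.33},
    {"translation": [2.96, 2.55, 4.0], "twist": 0.33},
    {"translation": [2.96, 2.55, 4.0], "twist": 0.33},
    {"translation": [2.96, 2.55, 4.0], "twist": 0.33},
  ],
)

```text
clock: 6.13
eef_pos: [451.4, 227.1, 177.8]
tool_rot: [[-0.993, 0.117, -0.001], [0.117, 0.993, -0.0], [0.001, -0.001, -1.0]]
wrist_force: [0.4, -1.0, 0.5]
width: 64.3
grasp_force: 0.0
```

Emit:
arm_command(
  series=[
    {"translation": [0, 0, 0], "twist": 0},
    {"translation": [0, 0, 0], "twist": 0},
    {"translation": [0, 0, 0], "twist": 0},
    {"translation": [0, 0, 0], "twist": 0},
    {"translation": [0, 0, 0], "twist": 0},
    {"translation": [0, 0, 0], "twist": 0},
  ],
  gripper=0.45,
  force=20,
)

```text
clock: 6.63
eef_pos: [452.2, 227.3, 179.4]
tool_rot: [[-0.993, 0.117, 0.002], [0.117, 0.993, 0.0], [-0.002, 0.001, -1.0]]
wrist_force: [-0.9, -1.1, 7.4]
width: 45.5
grasp_force: 22.0
```

Emit:
arm_command(
  series=[
    {"translation": [-0.3, 0.1, -0.04], "twist": 0},
    {"translation": [-0.8, 0.3, -0.04], "twist": -0.1},
    {"translation": [-1.3, 0.6, -0.04], "twist": -0.2},
    {"translation": [-1.8, 0.9, -0.04], "twist": -0.3},
    {"translation": [-2.3, 1.2, -0.04], "twist": -0.35},
    {"translation": [-2.7, 1.45, -0.04], "twist": -0.35},
    {"translation": [-3.0, 1.65, -0.04], "twist": -0.35},
    {"translation": [-3.2, 1.76, -0.04], "twist": -0.35},
    {"translation": [-3.24, 1.76, -0.04], "twist": -0.35},
    {"translation": [-3.24, 1.76, -0.04], "twist": -0.35},
    {"translation": [-3.24, 1.76, -0.04], "twist": -0.35},
    {"translation": [-3.24, 1.76, -0.04], "twist": -0.35},
  ],
)

```text
clock: 7.63
eef_pos: [537.0, 261.3, 179.4]
tool_rot: [[-0.996, 0.087, 0.001], [0.087, 0.996, 0.0], [-0.001, 0.0, -1.0]]
wrist_force: [1.8, 1.1, 1.3]
width: 45.5
grasp_force: 21.4
```

```bash
cat >>h.py <<'E'
def look(n):
    s=readout.observe(); print(s["clock"],s["eef_pos"],s["tool_rot"][:,1],s["wrist_force"])
    m=imaging.camera_model("wrist"); p,d=imaging.read_camera("wrist"); cv2.imwrite(f"pics/{n}.png",p[:,:,::-1])
    X=cartons(m,d); patches(m,p,X); return m,p,d,X
E
python3 -c "
from h import *
look('w4')"
```

```text
7.6333 [537.02237972 261.25375336 179.3894639 ] [8.70967207e-02 9.96199842e-01 1.88498845e-04] [1.76915425 1.05026253 1.30052534]
carton [   0    0   26   73 1253] [423.  174.9] [ 8.5 24.6] 73.4 z 32.7
carton [  452     0   108   179 17710] [457. 359.] [65.  42.7] 2.2 z 34.8
carton [  191   194   168   146 15814] [525.9 262.6] [73.2 70.9] 85.3 z 34.8
carton [    0   197   108   143 12993] [517.6 157.8] [47.9 70.6] 84.5 z 34.8
patch [  11  168  136  135 3337] [514.9 156.3] [61.2 80.2] 85.3 z 1.7
patch [ 214  168  119   86 2073] [508.  263.3] [60.7 47.5] 85.0 z 1.7
patch [  402   168   134   141 14155] [535.7 367.7] [61.5 84.9] 85.0 z 1.7
```

Emit:
arm_command(
  series=[
    {"translation": [0, 0, 0], "twist": 0},
    {"translation": [0, 0, 0], "twist": 0},
    {"translation": [0, 0, 0], "twist": 0},
    {"translation": [0, 0, 0], "twist": 0},
    {"translation": [0, 0, 0], "twist": 0},
    {"translation": [0, 0, -0.5], "twist": 0},
    {"translation": [0, 0, -1.5], "twist": 0},
    {"translation": [0, 0, -3], "twist": 0},
    {"translation": [0, 0, -4], "twist": 0},
    {"translation": [0, 0, -4], "twist": 0},
    {"translation": [0, 0, -4], "twist": 0},
  ],
  gripper=0.75,
)

```text
clock: 8.6
eef_pos: [538.0, 261.6, 282.4]
tool_rot: [[-0.996, 0.087, 0.005], [0.087, 0.996, 0.001], [-0.005, 0.002, -1.0]]
wrist_force: [-0.3, -0.1, -1.0]
width: 63.8
grasp_force: 0.0
```

```bash
python3 -c "
from h import *
look('w5')"
```

```text
8.6 [537.96338492 261.62937014 282.35773307] [0.08698844 0.99620773 0.00178162] [-0.2631187  -0.07417922 -0.99806838]
carton [ 115   14   24   76 1234] [411.8 172.1] [11.8 45.2] 83.2 z 35.7
carton [ 371   35   72  113 7215] [453.9 361.8] [70.7 47.6] 1.8 z 34.8
carton [ 242  158   63   88 5246] [525.6 262.5] [46.1 70.1] 85.2 z 34.8
carton [ 101  159   74   88 5281] [517.6 157.7] [47.1 70.5] 84.9 z 34.8
patch [ 112  145   81   94 1453] [517.  156.7] [61.3 85.2] 85.3 z 1.7
patch [ 237  145   72   94 1385] [526.3 261.9] [61.3 84.4] 85.1 z 1.7
patch [ 355  145   79   93 6254] [535. 367.] [61.2 84.2] 85.1 z 1.7
```

Emit:
arm_command(
  series=[
    {"translation": [3.66, 3.71, 0], "twist": -1.36},
    {"translation": [3.66, 3.71, 0], "twist": -1.36},
    {"translation": [3.66, 3.71, 0], "twist": -1.36},
    {"translation": [3.66, 3.71, 0], "twist": -1.36},
    {"translation": [3.66, 3.71, 1], "twist": -1.36},
    {"translation": [3.66, 3.71, 2], "twist": -1.36},
    {"translation": [3.66, 3.71, 3], "twist": -1.36},
    {"translation": [3.66, 3.71, 3.6], "twist": -1.36},
    {"translation": [3.66, 3.71, 4.0], "twist": -1.36},
    {"translation": [3.66, 3.71, 4.0], "twist": -1.36},
    {"translation": [3.66, 3.71, 4.0], "twist": -1.36},
  ],
)

```text
clock: 9.57
eef_pos: [453.9, 361.4, 178.4]
tool_rot: [[-1.0, -0.031, -0.002], [-0.031, 1.0, -0.001], [0.002, -0.001, -1.0]]
wrist_force: [-0.3, -0.5, -0.5]
width: 63.9
grasp_force: 0.0
```

Emit:
arm_command(
  series=[
    {"translation": [0, 0, 0], "twist": 0},
    {"translation": [0, 0, 0], "twist": 0},
    {"translation": [0, 0, 0], "twist": 0},
    {"translation": [0, 0, 0], "twist": 0},
    {"translation": [0, 0, 0], "twist": 0},
    {"translation": [0, 0, 0], "twist": 0},
  ],
  gripper=0.45,
  force=20,
)

```text
clock: 10.07
eef_pos: [454.7, 362.0, 180.4]
tool_rot: [[-1.0, -0.032, 0.002], [-0.032, 1.0, 0.001], [-0.002, 0.001, -1.0]]
wrist_force: [-0.9, -1.0, 6.0]
width: 45.5
grasp_force: 21.8
```

Emit:
arm_command(
  series=[
    {"translation": [-0.3, 0, -0.04], "twist": 0},
    {"translation": [-0.8, 0.03, -0.04], "twist": 0.3},
    {"translation": [-1.3, 0.05, -0.04], "twist": 0.6},
    {"translation": [-1.8, 0.07, -0.04], "twist": 0.9},
    {"translation": [-2.3, 0.09, -0.04], "twist": 1.1},
    {"translation": [-2.7, 0.11, -0.04], "twist": 1.25},
    {"translation": [-3.0, 0.13, -0.04], "twist": 1.35},
    {"translation": [-3.2, 0.13, -0.04], "twist": 1.35},
    {"translation": [-3.28, 0.13, -0.04], "twist": 1.35},
    {"translation": [-3.28, 0.13, -0.04], "twist": 1.35},
    {"translation": [-3.28, 0.13, -0.04], "twist": 1.35},
    {"translation": [-3.28, 0.13, -0.04], "twist": 1.35},
  ],
)

```text
clock: 11.07
eef_pos: [536.2, 367.6, 180.5]
tool_rot: [[-0.996, 0.086, 0.002], [0.086, 0.996, 0.0], [-0.002, 0.001, -1.0]]
wrist_force: [2.0, -0.1, 1.9]
width: 45.6
grasp_force: 21.3
```

```bash
python3 -c "
from h import *
look('w6')"
```

```text
11.0667 [536.22213488 367.59441602 180.47911443] [8.59870267e-02 9.96296111e-01 5.38741438e-04] [ 1.96588667 -0.10498148  1.93780818]
carton [    0   216   109   136 12207] [525.8 263.2] [47.6 71.3] 84.0 z 34.8
carton [  193   217   166   138 14602] [535.2 368.2] [73.2 71. ] 85.0 z 34.8
patch [  16  186  130  116 2707] [519.  261.1] [61.5 70.4] 85.0 z 1.7
patch [ 213  186  117   68 2244] [512.3 368.3] [61.1 38.4] 85.1 z 1.7
```

Emit:
arm_command(
  series=[
    {"translation": [0, 0, 0], "twist": 0},
    {"translation": [0, 0, 0], "twist": 0},
    {"translation": [0, 0, 0], "twist": 0},
    {"translation": [0, 0, 0], "twist": 0},
    {"translation": [0, 0, 0], "twist": 0},
    {"translation": [0, 0, -0.5], "twist": 0},
    {"translation": [0, 0, -1.5], "twist": 0},
    {"translation": [0, 0, -3], "twist": 0},
    {"translation": [0, 0, -4.5], "twist": 0},
    {"translation": [0, 0, -6], "twist": 0},
    {"translation": [0, 0, -7], "twist": 0},
    {"translation": [2, -2, -7], "twist": 0},
    {"translation": [3, -4.2, -7], "twist": 0},
    {"translation": [3, -4.2, -7], "twist": 0},
    {"translation": [3, -4.2, -7], "twist": 0},
    {"translation": [3, -4.2, -7], "twist": 0},
  ],
  gripper=0.75,
)

```text
clock: 12.45
eef_pos: [450.6, 268.0, 355.9]
tool_rot: [[-0.996, 0.088, -0.0], [0.088, 0.996, -0.0], [0.0, -0.0, -1.0]]
wrist_force: [-0.1, -0.7, -0.4]
width: 63.8
grasp_force: 0.0
```

```bash
python3 - <<'E'
from h import *
m,p,d,X=look('w7')
print(readout.observe()["joints"])
b=(X[...,2]>105)&(X[...,2]<135)&(X[...,0]>560)&(X[...,0]<700)&(abs(X[...,1]-250)<90)&(d>0)
print(b.sum()); 
if b.sum()>20: print(rect(X[b]), np.percentile(X[b][:,2],[5,50,95]))
l=(abs(X[...,2]-80)<5)&(X[...,0]>560)&(X[...,1]>60)&(d>0); print(l.sum(),rect(X[l]) if l.sum() else 0)
E
```

```text
12.45 [450.60720121 268.0285764  355.87449058] [ 8.76665875e-02  9.96149863e-01 -1.41253838e-04] [-0.1410084  -0.70757489 -0.35586627]
carton [170 144  13  46 476] [411.6 172.8] [11.4 45. ] 79.3 z 35.6
carton [ 254  231   43   60 2468] [525.3 262.4] [46.1 70.5] 85.3 z 34.8
carton [ 350  232   47   59 1829] [534.5 368.1] [47.1 69.9] 84.6 z 34.8
carton [ 156  233   45   58 1739] [517.1 157.5] [45.6 70. ] 84.7 z 34.9
patch [159 217  57  65 595] [517.6 156.7] [61.5 85.1] 85.2 z 1.7
patch [249 217  52  65 782] [526.6 261.7] [60.9 85. ] 85.1 z 1.7
patch [335 217  56  64 631] [535.2 366.9] [61.  83.6] 85.0 z 1.7
[ 1.78145698e+01  6.89934472e+00  1.01853253e+02  1.19504068e-02
  7.11105075e+01 -6.71773722e+01]
0
1887 (array([643.9, 251.5]), array([268.3,  78.9]), 85.3)
```

View pics/w7.png

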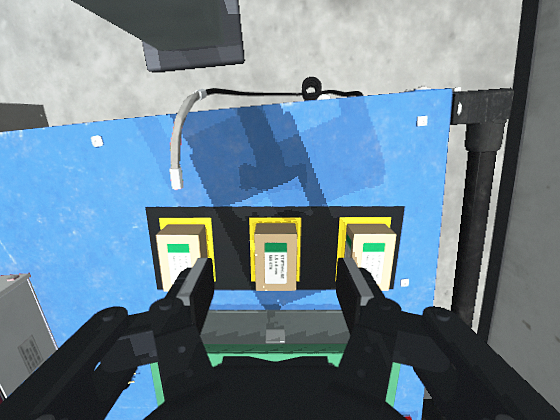

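Emit:
arm_command(
  series=[
    {"translation": [-7.06, 0.04, 0], "twist": 18},
    {"translation": [-7.06, 0.04, 0], "twist": 18},
    {"translation": [-7.06, 0.04, 0], "twist": 18},
    {"translation": [-7.06, 0.04, 0], "twist": 18},
    {"translation": [-7.06, 0.04, 0], "twist": 18},
    {"translation": [-7.06, 0.04, 0], "twist": 18},
    {"translation": [-7.06, 0.04, 0], "twist": 18},
    {"translation": [-7.06, 0.04, 0], "twist": 18},
    {"translation": [-7.06, 0.04, 0], "twist": 18},
    {"translation": [-7.06, 0.04, 0], "twist": 18},
    {"translation": [-7.06, 0.04, 0], "twist": 18},
    {"translation": [-7.06, 0.04, 0], "twist": 18},
    {"translation": [-7.06, 0.04, 0], "twist": 18},
    {"translation": [-7.06, 0.04, 0], "twist": 18},
    {"translation": [-7.06, 0.04, 0], "twist": 18},
  ],
  gripper=0.6,
)

```text
clock: 13.75
eef_pos: [628.9, 256.0, 355.5]
tool_rot: [[0.083, 0.997, 0.001], [0.997, -0.083, 0.0], [0.0, 0.001, -1.0]]
wrist_force: [-0.3, -0.1, -1.0]
width: 51.1
grasp_force: 0.0
```

```bash
python3 - <<'E'
from h import *
m,p,d,X=look('w8')
print(readout.observe()["joints"])
b=(X[...,2]>112)&(X[...,2]<132)&(X[...,0]>590)&(X[...,0]<670)&(abs(X[...,1]-250)<80)&(d>0)
print(b.sum()); 
if b.sum()>20: print(rect(X[b]), np.percentile(X[b][:,2],[5,50,95]))
cv2.imwrite("pics/w8b.png",np.where(b[...,None],np.uint8([0,0,255]),p[:,:,::-1]))
E
```

```text
13.75 [628.91429594 256.02800279 355.46641012] [ 0.99653314 -0.08318968  0.0010886 ] [-0.34888992 -0.06250299 -0.96989458]
carton [ 124   62   81   54 4048] [535.4 367.4] [46.1 70.9] 84.8 z 34.8
carton [ 138  176   72   44 3002] [525.9 263.1] [45.7 70.1] 84.6 z 34.8
carton [ 152  268   43   38 1080] [506.1 158.6] [46.3 46.7] 84.5 z 34.8
carton [ 70 277  43  12 391] [412.2 173.6] [12.9 44.9] 78.9 z 35.4
patch [136  64  81  60 989] [533.9 365.1] [57.4 85.3] 85.0 z 1.7
patch [143 166  80  52 706] [525.4 261.2] [59.6 85.3] 85.1 z 1.7
[1.21487592e+01 2.56743306e+01 7.83300653e+01 5.56314500e-03
 7.59454570e+01 1.69207126e+01]
2025
(array([626.3, 253.8]), array([119.,  10.]), 85.1) [121.72297238 124.58428207 125.97574289]
```

View pics/w8b.png

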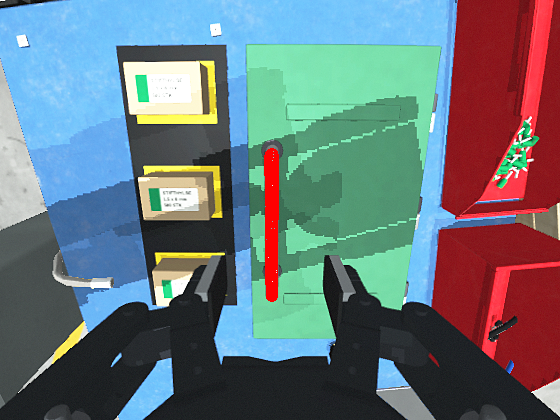

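Emit:
arm_command(
  series=[
    {"translation": [0, 0, 0.6], "twist": 0},
    {"translation": [0, 0, 1.2], "twist": 0},
    {"translation": [0, 0, 1.8], "twist": 0},
    {"translation": [0, 0, 2.4], "twist": 0},
    {"translation": [0, 0, 2.9], "twist": 0},
    {"translation": [0, 0, 3.2], "twist": 0},
    {"translation": [0, 0, 3.2], "twist": 0},
    {"translation": [0, 0, 3.2], "twist": 0},
  ],
)

```text
clock: 14.47
eef_pos: [628.2, 255.3, 275.1]
tool_rot: [[0.086, 0.996, -0.0], [0.996, -0.086, -0.0], [-0.0, -0.0, -1.0]]
wrist_force: [0.3, -0.4, 0.7]
width: 51.4
grasp_force: 0.0
```

Emit:
arm_command(
  series=[
    {"translation": [0, -0.07, 0], "twist": 0},
    {"translation": [0, -0.07, 0], "twist": 0},
    {"translation": [0, -0.07, 0], "twist": 0},
    {"translation": [0, -0.07, 0], "twist": 0},
    {"translation": [0, -0.07, 0], "twist": 0},
    {"translation": [0, -0.07, 0], "twist": 0},
    {"translation": [0, -0.07, 0], "twist": 0},
    {"translation": [0, -0.07, 0], "twist": 0},
    {"translation": [0, -0.07, 0], "twist": 0},
    {"translation": [0, -0.07, 0], "twist": 0},
  ],
  gripper=0,
  force=40,
)

```text
clock: 15.3
eef_pos: [626.5, 255.5, 275.9]
tool_rot: [[0.086, 0.996, 0.001], [0.996, -0.086, 0.0], [0.0, 0.001, -1.0]]
wrist_force: [-3.1, 0.0, 5.9]
width: 8.2
grasp_force: 39.2
```

Emit:
arm_command(
  series=[
    {"translation": [0, 0.09, -0.22], "twist": 0},
    {"translation": [0, 0.18, -0.44], "twist": 0},
    {"translation": [0, 0.28, -0.65], "twist": 0},
    {"translation": [0, 0.39, -0.86], "twist": 0},
    {"translation": [0, 0.51, -1.06], "twist": 0},
    {"translation": [0, 0.64, -1.26], "twist": 0},
    {"translation": [0, 0.78, -1.45], "twist": 0},
    {"translation": [0, 0.92, -1.64], "twist": 0},
    {"translation": [0, 0.92, -1.64], "twist": 0},
    {"translation": [0, 0.92, -1.64], "twist": 0},
  ],
)

```text
clock: 16.13
eef_pos: [648.6, 253.6, 316.8]
tool_rot: [[0.086, 0.996, -0.003], [0.996, -0.086, -0.0], [-0.0, -0.003, -1.0]]
wrist_force: [-7.0, 0.9, -0.3]
width: 8.3
grasp_force: 39.1
```

```bash
cat >>h.py <<'E'
def lid(names=("top","scene","wrist")):
    # green-lid plane fit -> opening angle about case y axis
    xh=np.array([.9962,-.0871,0]); yh=np.array([.0871,.9962,0]); H=np.array([526.5,262.2,0])+229*xh+[0,0,75]
    for n in names:
        m=imaging.camera_model(n); p,d=imaging.read_camera(n); cv2.imwrite(f"pics/lid_{n}.png",p[:,:,::-1]); X=cloud(m,d)
        h=cv2.cvtColor(p,cv2.COLOR_RGB2HSV); g=(h[...,0]>60)&(h[...,0]<85)&(h[...,1]>70)&(d>0)
        q=X-H; u=-(q@xh); v=q@yh; w=q[...,2]; k=g&(abs(v)<120)&(u>0)&(u<155)&(w>2)&(w<160)
        if k.sum()<50: print(n,k.sum()); continue
        A=np.c_[u[k],v[k],np.ones(k.sum())]; b=w[k]; sel=np.ones(len(b),bool)
        for _ in range(8):
            c=np.linalg.lstsq(A[sel],b[sel],rcond=None)[0]; e=abs(A@c-b); sel=e<max(3,2*np.median(e))
        print(n,k.sum(),sel.sum(),"angle",np.degrees(np.arctan(c[0])).round(2),"tilt",c[1].round(3),"off",c[2].round(1),"rms",np.sqrt(np.mean((A[sel]@c-b[sel])**2)).round(2))
E
python3 -c "
from h import *
lid()"
```

```text
top 1143 937 angle 18.6 tilt -0.001 off 5.4 rms 2.94
scene 671 536 angle 18.51 tilt -0.001 off 6.5 rms 1.03
wrist 49773 49089 angle 18.53 tilt 0.001 off 5.9 rms 0.76
```

Emit:
arm_command(
  series=[
    {"translation": [0, 0.15, -0.18], "twist": 0},
    {"translation": [0, 0.32, -0.36], "twist": 0},
    {"translation": [0, 0.49, -0.52], "twist": 0},
    {"translation": [0, 0.67, -0.68], "twist": 0},
    {"translation": [0, 0.85, -0.83], "twist": 0},
    {"translation": [0, 1.04, -0.97], "twist": 0},
    {"translation": [0, 1.23, -1.11], "twist": 0},
    {"translation": [0, 1.43, -1.23], "twist": 0},
    {"translation": [0, 1.64, -1.35], "twist": 0},
    {"translation": [0, 1.85, -1.45], "twist": 0},
    {"translation": [0, 1.85, -1.45], "twist": 0},
    {"translation": [0, 1.85, -1.45], "twist": 0},
    {"translation": [0, 1.85, -1.45], "twist": 0},
  ],
)

```text
clock: 17.37
eef_pos: [694.9, 249.7, 356.2]
tool_rot: [[0.086, 0.996, -0.0], [0.996, -0.086, 0.0], [0.0, -0.0, -1.0]]
wrist_force: [-11.6, 1.1, 11.0]
width: 8.1
grasp_force: 40.8
```

```bash
python3 -c "
from h import *
lid()"
```

```text
top 894 703 angle 44.06 tilt -0.0 off 8.0 rms 2.67
scene 149 128 angle -29.56 tilt 0.004 off 163.6 rms 2.0
wrist 38065 34882 angle 44.37 tilt -0.0 off 7.2 rms 0.86
```

Emit:
arm_command(
  series=[
    {"translation": [0, 0.03, -0.06], "twist": 0},
    {"translation": [0, 0.05, -0.1], "twist": 0},
    {"translation": [0, 0.05, -0.1], "twist": 0},
    {"translation": [0, 0.05, -0.1], "twist": 0},
    {"translation": [0, 0.05, -0.1], "twist": 0},
    {"translation": [0, 0.05, -0.1], "twist": 0},
  ],
)

```text
clock: 18.02
eef_pos: [696.1, 249.6, 356.8]
tool_rot: [[0.086, 0.996, -0.001], [0.996, -0.086, 0.0], [-0.0, -0.001, -1.0]]
wrist_force: [-7.9, 1.9, 4.3]
width: 8.5
grasp_force: 40.0
```

```bash
python3 -c "
from h import *
lid(('top','wrist'))
m=imaging.camera_model('top'); p,d=imaging.read_camera('top'); cv2.imwrite('pics/end.png',p[:,:,::-1]); cartons(m,d)
m=imaging.camera_model('wrist'); p,d=imaging.read_camera('wrist');X=cartons(m,d);patches(m,p,X)
cv2.imwrite('pics/endw.png',p[:,:,::-1])"
```

```text
top 889 681 angle 44.78 tilt -0.003 off 7.2 rms 2.66
wrist 37908 34685 angle 44.85 tilt -0.0 off 7.3 rms 0.87
carton [  53   61   83   54 3936] [535.8 368. ] [46.5 72.1] 85.3 z 34.8
carton [  74  175   75   44 2971] [526.2 263. ] [46.1 70.7] 84.8 z 34.8
carton [  95  266   67   39 2268] [518.4 157.6] [47.8 70. ] 85.0 z 34.7
carton [ 15 275  44  11 364] [412.1 172.6] [10.7 46. ] 81.6 z 35.4
patch [  76   61   79   64 1044] [533.7 366.4] [60.6 85.7] 85.7 z 1.7
patch [ 85 165  81  52 755] [524.9 261.5] [60.  85.6] 84.8 z 1.7
patch [102 251  73  44 609] [516.  156.3] [60.8 85.7] 85.0 z 1.8
```

View pics/endw.png

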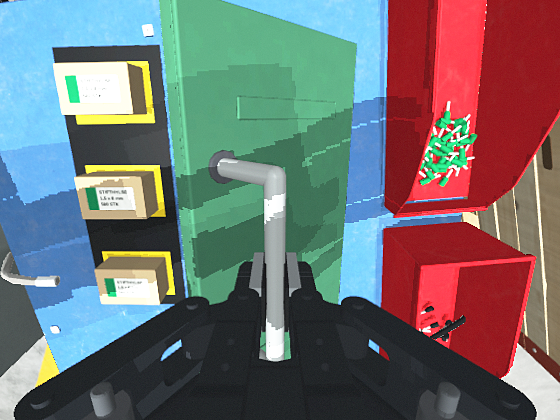

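The last picture shows the bar held between the pads at about (265, 300) and the lid open at about 45°. The three cartons sit on their patches at about (100, 88), (120, 190) and (133, 278).

```bash
python3 -c "
from workcell import r
print(r.sign_off())"
```

```text
the job is handed in; nothing more can be done
None
```

The three cartons are each square on a yellow patch, centred to within about 1 mm by the overhead wrist views, and the arm is holding the green lid at about 44.8°; I handed the job in at roughly 18 s of the allowed 64 s.

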